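# Re-index the air damper lever

### The job

The damper lever is pinned in its middle hole. Pull the sprung index pin up by its black knob, swing the lever round to the index plate marked by the square stud, and let the pin drop fully home in that plate's hole, without wrenching the lever against the pin or pressing the pin hard on the metal; let go, and leave the loose things lying around where they are.

Things in the scene. Friction and masses are not known exactly. Their poses are not given: they have to be found in the camera images.
- damper: Flat steel damper case, 320 x 300 mm, 80 mm high, fixed on the bench, with a fan-shaped quadrant plate on top (12 mm thick, top 92 mm above the bench). Origin: on the lever's vertical pivot axis, at bench level; x points from the pivot to the middle hole (120 mm away) where the pin starts, z up. The case spans x -100 to 220, y -150 to 150 mm.
- pivot (a point): On the lever's pivot axis, at the top of the grey lever, 112 mm above the bench. The lever (24 mm wide, 8 mm thick) turns up to 35 degrees either way. A torsion spring of 0.5 N m/rad pulls it back to the middle (about 2 N at the knob in the side holes) while the pin is held up; a pin let down beside a hole sticks there by friction.
- index_pin: Sprung pin carried upright by the lever, 120 mm from the pivot. Origin: centre of its black round knob (24 mm across, 28 mm high, incl. a 29 mm rim, the top 4 mm); its underside is 19 mm above the lever. Fully home in any hole the origin is 145 mm above the bench; it pulls up by 22 mm at most against about 8 N at home, 12 N at the top.
- pin_tip (a point): Foot of the steel pin, 63 mm under the knob's centre; 8 mm across, stepped to 6.5 mm over its last 1.5 mm. Home, it is 10 mm below the quadrant plate's top. Raise it over 10 mm to leave the middle hole and over 15 mm to pass onto the index plates; resting on an index plate beside its hole the pin stands 15 mm above home.
- stud_square: Square steel stud, 16 x 16 x 10 mm, on the quadrant plate, origin at the centre of its underside. Marks the wanted index plate (60 mm radially, 42 mm along the arc, 5 mm thick), with one 10 mm hole mid-plate, 120 mm from the pivot. Marked only roughly: seen from the pivot the hole is within 3.5 degrees (7 mm of arc) of the stud; feel for it.
- stud_round: Round steel stud, 18 mm across, 10 mm high, at the like index plate on the other side of the middle, which is not wanted. Origin at the centre of its underside.

How it is judged:
By the outcome, as a careful person would: the job done as asked, in the order asked, and still so for the second after the job is handed in, with the robot touching nothing.
It also fails if it takes over 58 s, if anything falls off the work surface, if the arm or the gripper's body presses on something with over 40 N, if the wrist force passes 120 N, or if a joint passes its speed limit or range.

### The arm

A 7-joint arm with a two-finger parallel gripper is mounted at the origin on the work surface. World frame = base frame: x ahead of the robot, y to its left, z up, the work surface at z = 0. Lengths are in m, angles in rad, forces in N, time in s.
With the tool pointing down it reaches from about 0.35 to 0.9 m from the base axis. Payload 7.2 kg.
Tool frame: the origin (TCP) lies on the centre line of the jaws, within the pads' length; the fingertips stand 14 mm ahead of it and the grasp point (between the pads) lies 5 mm behind it; z points along the fingers, y is the line along which they close (so a half turn about z gives the same grasp; the last joint's range is limited). The gripper opens to 88 mm and grips with 3 to 60 N. Pads are 20 mm wide; open, the fingers measure 115 mm over their backs; the gripper's body (75 mm by 178 mm) begins 61 mm behind the grasp point.
Start: joints at [1.258, 0.411, -0.013, 1.596, 0.006, 1.134, -0.082], TCP at [0.151, -0.606, 0.237] pointing down, gripper open.
Joint ranges: [-2.95, 2.95], [-0.29, 1.99], [-1.47, 1.44], [0.14, 2.54], [-1.03, 4.17], [0.13, 1.85], [-2.86, 2.86]. Speed limits (rad/s): [2.39, 2.39, 3.01, 3.01, 3.14, 3.14, 3.14].

### API

Orientations are given as a unit quaternion [x, y, z, w].
In Python, from plant import env gives the robot as it stands.
- The arm moves only by the tool move_arm, never from a script. Its arguments are lists of equal length, an entry for each row: "linear": the shift along the tool's x, y, z in m, a list of three; "rot": the turn, a rotation vector about the tool's x, y, z in rad, a list of three; "claw": the opening in per cent of the stroke, from 0 (shut) to 100 (fully open). In form: {"linear": [[x, y, z], ...], "rot": [[rx, ry, rz], ...], "claw": [claw, ...]}. A call has 1 to 12 rows; each row is the pose to reach, as a shift and turn from the pose commanded when the call began, along the tool's axes at that moment; what a row does not reach only later rows make up. A row lasts 1/8 s, in which the tool goes at most 62.5 mm and 10.7 degrees, less where a joint would pass 70% of its speed; a pose out of reach is approached as far as the arm can. A call with a gripper value outside its range is refused whole. The fingers move at their own pace and stop on an object; "squeeze" is the grip in N (left out, the last holds). Time passes only in rows, so rows that repeat a pose let the fingers close. It gives the time, the measured TCP pose, the force, the opening and the grip force at its end, in the units of the state.
- env.observe(): the state, without advancing time (a new reading comes with each control period).
- env.snapshot(name): name is "side" or "top"; returns the picture (384x512x3 uint8, red, green, blue); there is no depth.
- env.camera_params(name): a dict with "fovy" (degrees; the focal length in pixels is half the picture's height over the tangent of half this angle, whatever the lens; pixels are square), "cx", "cy" (the principal point, pixels), "xyz" and "rotation" of the camera in the world. Camera axes: x right, y down, z forward; pixel columns grow to the right and rows downward; lengths in m; the calibration is good to about 2 mm. A picture is of the moment at which its call begins. camera_params takes no time and is no camera call.
- env.job_done(): hands the job in; it is judged then, once.
The state is a dict: "time_s": time; "joint_pos": joint angles; "qd": joint speeds; "effort": joint torques, N m; "ee_pos": TCP position; "tool_rot": TCP orientation; "wrist_force": force on the tool from outside, world axes, zero at the start; "wrist_torque": the same for the moment, N m; "gripper_width": opening from 0.0 (shut) to 1.0 (fully open); "grip_force": force on a finger pad.
Only numpy, scipy, OpenCV 4.12 (cv2) and the standard library are available. Lean on these libraries where they do the work, as an engineer would, in place of code of your own. Each camera call takes 0.05 s, during which the arm holds its last target. There are 200 camera calls.

## Working session

There is one attempt and no reset: what is moved stays moved. The work goes in short steps, Python scripts to look and compute and a tool call to move; the robot and the scene stay as the last step left them, time stands still between calls to the robot, and variables do not carry over. Pictures are saved under pics/ and viewed, at most 10 in all, crops included, and the job is handed in when it is done.

Besides the shell and the picture viewer there is one more tool, called after ">>>" by a JSON object that holds its "fn" and its "kwargs", one argument or row to a line. move_arm: Moves the arm, as the interface text tells. Its arguments: {"type":"object","properties":{"linear":{"type":"array","items":{"type":"array","items":{"type":"number"}}},"rot":{"type":"array","items":{"type":"array","items":{"type":"number"}}},"claw":{"type":"array","items":{"type":"number"}},"squeeze":{"type":"number"}},"required":["linear","rot","claw"]}

```bash
mkdir -p pics; python3 - <<'E'
from plant import env
import cv2
for n in("top","side"):
    cv2.imwrite(f"pics/{n}0.png",env.snapshot(n)[:,:,::-1]); print(n,env.camera_params(n))
print(env.observe())
E
```

```text
top {'fovy': 50.0204178459506, 'cx': 252.12671550177964, 'cy': 183.83584952675568, 'xyz': array([0.4680676 , 0.02133555, 0.76977321]), 'rotation': array([-0.70589639,  0.70593014, -0.0403949 ,  0.04172743])}
side {'fovy': 52.96742676631024, 'cx': 254.73798377625374, 'cy': 194.13410969010337, 'xyz': array([0.22248999, 0.4078408 , 0.52889293]), 'rotation': array([-0.30473565,  0.85156349, -0.40086012,  0.14590054])}
{'time_s': 0.1, 'joint_pos': array([ 1.25779274,  0.41185689, -0.01273324,  1.59689663,  0.00559703,
        1.13429219, -0.08219686]), 'qd': array([ 0.0001503 , -0.00220621,  0.00024598, -0.00263659,  0.00054664,
       -0.00050839,  0.00062292]), 'effort': array([ 2.91153112e-03, -5.89084911e+01,  6.43786099e-01, -2.91707414e+01,
       -5.38437255e-02,  1.45596880e-02,  5.43550459e-05]), 'ee_pos': array([ 0.15135994, -0.60597844,  0.23589608]), 'tool_rot': array([ 9.92515238e-01,  1.22118791e-01, -1.30138047e-04, -6.96709341e-04]), 'wrist_force': array([0.24364992, 0.20763567, 0.39119093]), 'wrist_torque': array([0.02049312, 0.01897936, 0.03266197]), 'grip_force': 0.0, 'gripper_width': 1.0010257298675413}
```

View pics/top0.png

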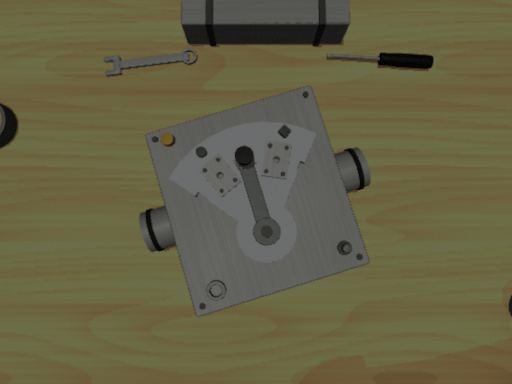

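View pics/side0.png

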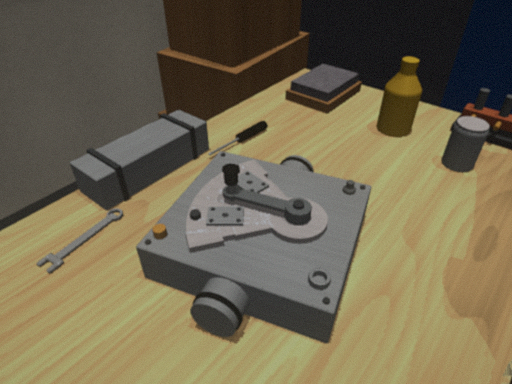

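The top view shows the knob at about (244,156), the pivot at (266,232), the square stud at (285,131) with its plate hole near (276,159), and the round stud at (201,152). The side view agrees. Next I refine these on an enlarged crop.

```bash
cat > h.py <<'E'
import numpy as np
from plant import env
from scipy.spatial.transform import Rotation as R
def ray(n,u,v,z):
    c=env.camera_params(n); f=192/np.tan(np.radians(c['fovy']/2)); q=np.array(c['rotation'])
    d=R.from_quat(q).apply([(u-c['cx'])/f,(v-c['cy'])/f,1]); o=np.array(c['xyz'])
    return o+d*(z-o[2])/d[2]
def proj(n,p):
    c=env.camera_params(n); f=192/np.tan(np.radians(c['fovy']/2))
    d=R.from_quat(c['rotation']).inv().apply(np.array(p)-c['xyz'])
    return d[:2]/d[2]*f+[c['cx'],c['cy']]
E
python3 - <<'E'
from h import *
import cv2
im=cv2.imread('pics/top0.png')
cv2.imwrite('pics/crop.png',cv2.resize(im[100:260,160:330],None,fx=3.5,fy=3.5,interpolation=cv2.INTER_CUBIC)*2 if 0 else cv2.convertScaleAbs(cv2.resize(im[100:260,160:330],None,fx=3.5,fy=3.5,interpolation=cv2.INTER_CUBIC),alpha=1.6))
g=cv2.cvtColor(im,cv2.COLOR_BGR2GRAY)
m=(im.max(2)<32).astype(np.uint8)
n,l,s,c=cv2.connectedComponentsWithStats(m[100:260,160:330])
for i in range(1,n):
    if s[i,4]>60: print(s[i],c[i]+[160,100])
P=ray('top',266,232,.112);K=ray('top',244.5,156,.159)
print('pivot',P,'knobtop',K,np.linalg.norm((K-P)[:2]))
print('sq',ray('top',285,131,.102),'rnd',ray('top',201,152,.102),'hole',ray('top',276.5,159,.097))
for a in(K,):print(proj('side',a),proj('side',P))
E
```

```text
[ 75  47  18  19 257] [243.84824903 155.6614786 ]
pivot [0.46787414 0.00055322 0.112     ] knobtop [0.58157288 0.03397985 0.159     ] 0.118510518495208
sq [ 0.63421455 -0.03190609  0.102     ] rnd [0.59887945 0.10690287 0.102     ] hole [ 0.58803407 -0.01778353  0.097     ]
[231.77389783 167.87665738] [298.55804454 207.81250029]
```

View pics/crop.png

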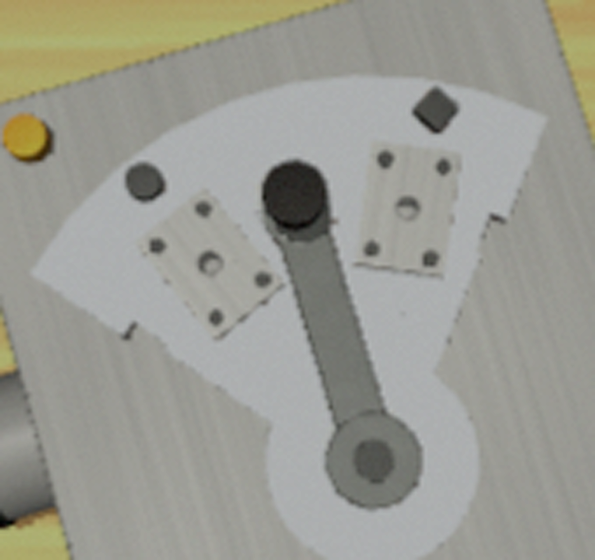

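```bash
python3 - <<'E'
from h import *
print('bottle',ray('side',397,130,0),'can',ray('side',460,165,0),'red',ray('side',490,130,0))
c=env.camera_params('side')
# bottle top height: intersect ray with vertical at bottle base
b=ray('side',397,128,0)
for z in(.1,.14,.18,.22,.26): print(z,proj('side',[b[0],b[1],z]))
P=ray('top',266.9,231.4,.118);K=ray('top',243.85,155.7,.159);H=ray('top',276.6,159.4,.097);S=ray('top',284.6,131.3,.102)
ang=lambda p:np.degrees(np.arctan2(*(p-P)[1::-1]))
for p in(P,K,H,S):print(p,np.linalg.norm((p-P)[:2]),ang(p)-ang(K),ang(p))
o=env.observe();r=R.from_quat(o['tool_rot']);print(r.as_matrix(), r.inv().apply(K-o['ee_pos']))
E
```

```text
bottle [ 0.5079624  -0.53802981  0.        ] can [ 0.3247746  -0.47660612  0.        ] red [ 0.31433424 -0.69527107  0.        ]
0.1 [406.03804326  93.48296287]
0.14 [409.98932496  78.39269018]
0.18 [414.15622151  62.47896653]
0.22 [418.55687654  45.67249983]
0.26 [423.21152813  27.8959992 ]
[ 0.46881346 -0.00067653  0.118     ] 0.0 -17.47186601916761 0.0
[0.58203172 0.03495994 0.159     ] 0.11869427704753954 0.0 17.47186601916761
[ 0.58736195 -0.01794465  0.097     ] 0.1197995468906595 -25.759452102325703 -8.287586083158091
[ 0.63370641 -0.0312383   0.102     ] 0.16770124416402543 -27.972091203358875 -10.500225184191265
[[ 9.70173968e-01  2.42409340e-01 -4.28490593e-04]
 [ 2.42409703e-01 -9.70173031e-01  1.35120467e-03]
 [-8.81653845e-05 -1.41477388e-03 -9.99998995e-01]] [ 0.57320301 -0.51731348  0.0775775 ]
```

>>> {"fn": "move_arm", "kwargs": {
  "linear": [
    [0.573, -0.517, 0.0],
    [0.573, -0.517, 0.0],
    [0.573, -0.517, 0.0],
    [0.573, -0.517, 0.0],
    [0.573, -0.517, 0.0],
    [0.573, -0.517, 0.0],
    [0.573, -0.517, 0.0],
    [0.573, -0.517, 0.0],
    [0.573, -0.517, 0.0],
    [0.573, -0.517, 0.0],
    [0.573, -0.517, 0.0],
    [0.573, -0.517, 0.0]
  ],
  "rot": [
    [0, 0, -0.05],
    [0, 0, -0.05],
    [0, 0, -0.05],
    [0, 0, -0.05],
    [0, 0, -0.05],
    [0, 0, -0.05],
    [0, 0, -0.05],
    [0, 0, -0.05],
    [0, 0, -0.05],
    [0, 0, -0.05],
    [0, 0, -0.05],
    [0, 0, -0.05]
  ],
  "claw": [60, 60, 60, 60, 60, 60, 60, 60, 60, 60, 60, 60]
}}

```text
time_s: 1.6
ee_pos: [0.5707, 0.0175, 0.2364]
tool_rot: [0.989, 0.147, -0.0, 0.0]
wrist_force: [0.9, -0.5, -0.2]
gripper_width: 0.602
grip_force: 0.0
```

>>> {"fn": "move_arm", "kwargs": {
  "linear": [
    [0, 0, 0],
    [0, 0, 0]
  ],
  "rot": [
    [0, 0, 0],
    [0, 0, 0]
  ],
  "claw": [60, 60]
}}

```text
time_s: 1.85
ee_pos: [0.5694, 0.0157, 0.236]
tool_rot: [0.989, 0.147, -0.001, 0.0]
wrist_force: [-0.8, -1.3, 0.1]
gripper_width: 0.598
grip_force: 0.0
```

```bash
cat >> h.py <<'E'
def togo(p):
    o=env.observe(); r=R.from_quat(o['tool_rot']); x=r.apply([1,0,0])
    return r.inv().apply(np.array(p)-o['ee_pos']).round(4), 'xang',np.degrees(np.arctan2(x[1],x[0])).round(2), o['ee_pos'].round(4)
E
python3 - <<'E'
from h import *
import cv2
print(togo([.582,.035,.131]))
im=env.snapshot('side');cv2.imwrite('pics/s1.png',cv2.resize(im[60:290,110:370,::-1],None,fx=2.5,fy=2.5,interpolation=cv2.INTER_CUBIC))
E
```

```text
(array([ 0.0179, -0.0148,  0.1049]), 'xang', np.float64(16.92), array([0.5694, 0.0157, 0.236 ]))
```

View pics/s1.png

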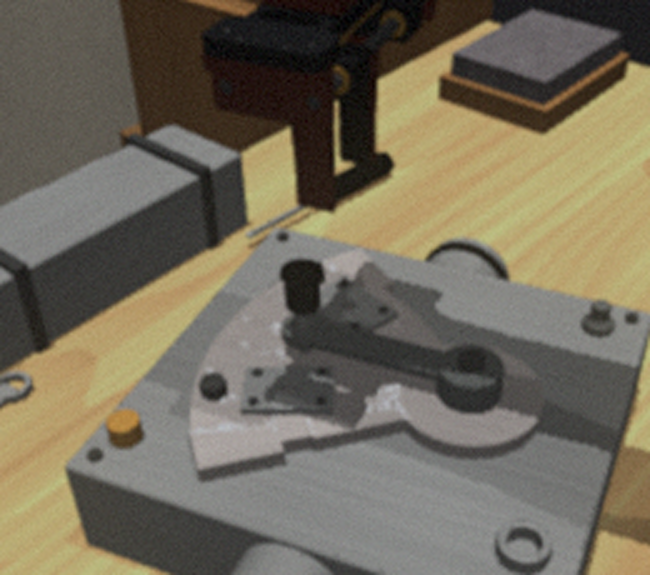

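The gripper hovers behind and above the knob, which sits at about (302,285) in the crop with its wider rim on top. The approach is clear.

>>> {"fn": "move_arm", "kwargs": {
  "linear": [
    [0.018, -0.015, 0.01],
    [0.018, -0.015, 0.03],
    [0.018, -0.015, 0.06],
    [0.018, -0.015, 0.08],
    [0.018, -0.015, 0.095],
    [0.018, -0.015, 0.105],
    [0.018, -0.015, 0.105]
  ],
  "rot": [
    [0, 0, 0],
    [0, 0, 0],
    [0, 0, 0],
    [0, 0, 0],
    [0, 0, 0],
    [0, 0, 0],
    [0, 0, 0]
  ],
  "claw": [60, 60, 60, 60, 60, 60, 60]
}}

```text
time_s: 2.78
ee_pos: [0.5826, 0.0351, 0.1313]
tool_rot: [0.989, 0.147, -0.0, 0.0]
wrist_force: [-0.2, -0.0, 0.4]
gripper_width: 0.598
grip_force: 0.0
```

```bash
python3 - <<'E'
from h import *
import cv2
print(togo([.582,.035,.131]),env.observe()['wrist_force'])
im=env.snapshot('side');cv2.imwrite('pics/s2.png',cv2.resize(im[100:260,150:350,::-1],None,fx=3.5,fy=3.5,interpolation=cv2.INTER_CUBIC))
E
```

```text
(array([-0.0006, -0.0001,  0.0003]), 'xang', np.float64(16.86), array([0.5826, 0.0351, 0.1313])) [-0.22657325 -0.01017968  0.4026258 ]
```

View pics/s2.png

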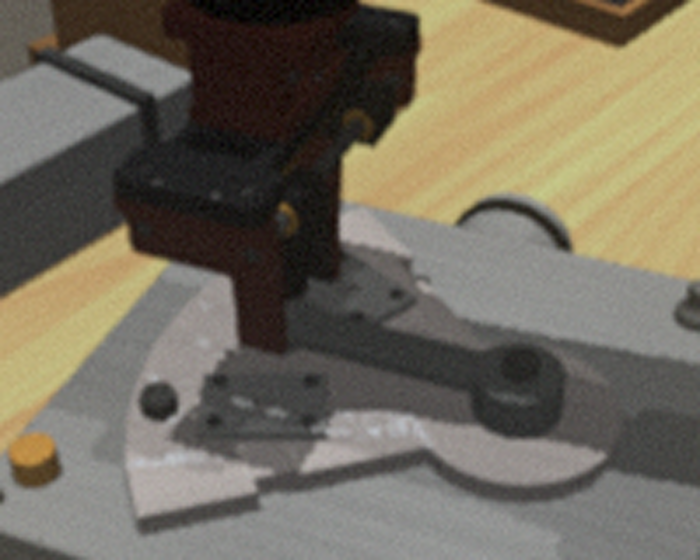

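The fingers straddle the knob above the lever. I close gently first so I can check the centring.

>>> {"fn": "move_arm", "kwargs": {
  "linear": [
    [0, 0, 0],
    [0, 0, 0],
    [0, 0, 0],
    [0, 0, 0],
    [0, 0, 0],
    [0, 0, 0]
  ],
  "rot": [
    [0, 0, 0],
    [0, 0, 0],
    [0, 0, 0],
    [0, 0, 0],
    [0, 0, 0],
    [0, 0, 0]
  ],
  "claw": [40, 36, 33, 30, 26, 20],
  "squeeze": 3
}}

```text
time_s: 3.58
ee_pos: [0.583, 0.0356, 0.1319]
tool_rot: [0.989, 0.147, 0.0, 0.0]
wrist_force: [-0.2, 0.4, 3.0]
gripper_width: 0.32
grip_force: 3.0
```

>>> {"fn": "move_arm", "kwargs": {
  "linear": [
    [0, 0, 0],
    [0, 0, 0],
    [0, 0, 0]
  ],
  "rot": [
    [0, 0, 0],
    [0, 0, 0],
    [0, 0, 0]
  ],
  "claw": [20, 20, 20],
  "squeeze": 35
}}

```text
time_s: 3.95
ee_pos: [0.583, 0.0357, 0.1319]
tool_rot: [0.989, 0.147, 0.0, 0.0]
wrist_force: [-0.6, 0.3, 4.7]
gripper_width: 0.311
grip_force: 35.0
```

Now lift 18 mm, in steps.

>>> {"fn": "move_arm", "kwargs": {
  "linear": [
    [0, 0, -0.003],
    [0, 0, -0.006],
    [0, 0, -0.009],
    [0, 0, -0.009]
  ],
  "rot": [
    [0, 0, 0],
    [0, 0, 0],
    [0, 0, 0],
    [0, 0, 0]
  ],
  "claw": [20, 20, 20, 20]
}}

```text
time_s: 4.45
ee_pos: [0.5828, 0.0357, 0.1395]
tool_rot: [0.989, 0.147, -0.0, -0.0]
wrist_force: [5.3, 0.6, -9.5]
gripper_width: 0.306
grip_force: 35.0
```

>>> {"fn": "move_arm", "kwargs": {
  "linear": [
    [0, 0, -0.003],
    [0, 0, -0.006],
    [0, 0, -0.009],
    [0, 0, -0.0105],
    [0, 0, -0.0105]
  ],
  "rot": [
    [0, 0, 0],
    [0, 0, 0],
    [0, 0, 0],
    [0, 0, 0],
    [0, 0, 0]
  ],
  "claw": [20, 20, 20, 20, 20]
}}

```text
time_s: 5.08
ee_pos: [0.5827, 0.0358, 0.1497]
tool_rot: [0.989, 0.147, -0.0, -0.0]
wrist_force: [5.6, 1.4, -10.9]
gripper_width: 0.311
grip_force: 35.0
```

```bash
python3 - <<'E'
from h import *
import cv2
o=env.observe();print(o['ee_pos'],o['wrist_force'],o['wrist_torque'],o['gripper_width'])
im=env.snapshot('side');cv2.imwrite('pics/s3.png',cv2.resize(im[100:260,150:350,::-1],None,fx=3.5,fy=3.5,interpolation=cv2.INTER_CUBIC))
E
```

```text
[0.58268972 0.03576803 0.14969776] [  5.57760245   1.44280184 -10.86648913] [ 0.23318401 -1.14677313  0.06879466] 0.3112575874797919
```

View pics/s3.png

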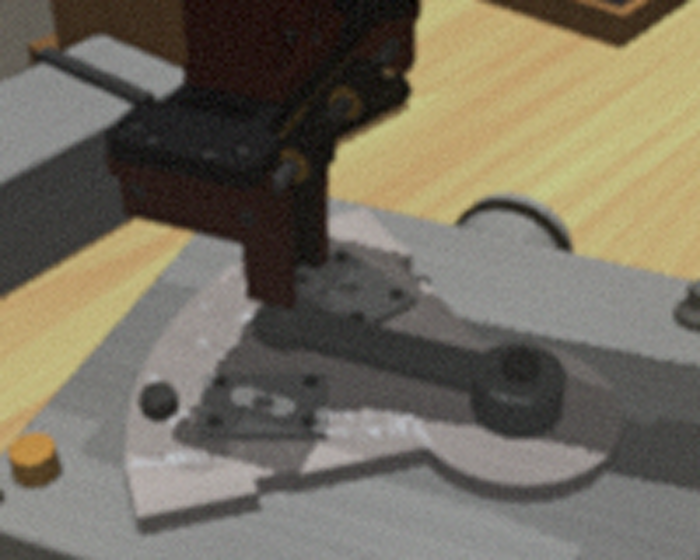

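The pin is up about 18 mm (11 N) and the lever is still in the middle. Swing clockwise about the pivot by 25.8°.

>>> {"fn": "move_arm", "kwargs": {
  "linear": [
    [0.001, 0.0034, 0],
    [0.0013, 0.0068, 0],
    [0.0007, 0.0136, 0],
    [-0.0002, 0.0203, 0],
    [-0.0016, 0.027, 0],
    [-0.0033, 0.0336, 0],
    [-0.0054, 0.0401, 0],
    [-0.0078, 0.0464, 0],
    [-0.0105, 0.0522, 0],
    [-0.0105, 0.0522, 0],
    [-0.0105, 0.0522, 0]
  ],
  "rot": [
    [0, 0, 0.0284],
    [0, 0, 0.0567],
    [0, 0, 0.1134],
    [0, 0, 0.1702],
    [0, 0, 0.2269],
    [0, 0, 0.2836],
    [0, 0, 0.3403],
    [0, 0, 0.3971],
    [0, 0, 0.4503],
    [0, 0, 0.4503],
    [0, 0, 0.4503]
  ],
  "claw": [20, 20, 20, 20, 20, 20, 20, 20, 20, 20, 20]
}}

```text
time_s: 6.5
ee_pos: [0.5869, -0.0171, 0.1506]
tool_rot: [0.997, -0.077, -0.001, 0.0]
wrist_force: [-3.4, 2.8, -11.9]
gripper_width: 0.308
grip_force: 35.0
```

```bash
python3 - <<'E'
from h import *
import cv2
o=env.observe();print(o['ee_pos'],o['wrist_force'],o['wrist_torque'],o['gripper_width'],togo([.583,.0357,.1497]))
im=env.snapshot('side');cv2.imwrite('pics/s4.png',cv2.resize(im[100:260,150:350,::-1],None,fx=3.5,fy=3.5,interpolation=cv2.INTER_CUBIC))
E
```

```text
[ 0.58689091 -0.01706513  0.15061337] [ -3.3527478    2.81014213 -11.88645331] [0.46565963 0.60583732 0.05293147] 0.30782034861383833 (array([-0.012 , -0.0515,  0.0009]), 'xang', np.float64(-8.85), array([ 0.5869, -0.0171,  0.1506]))
```

View pics/s4.png

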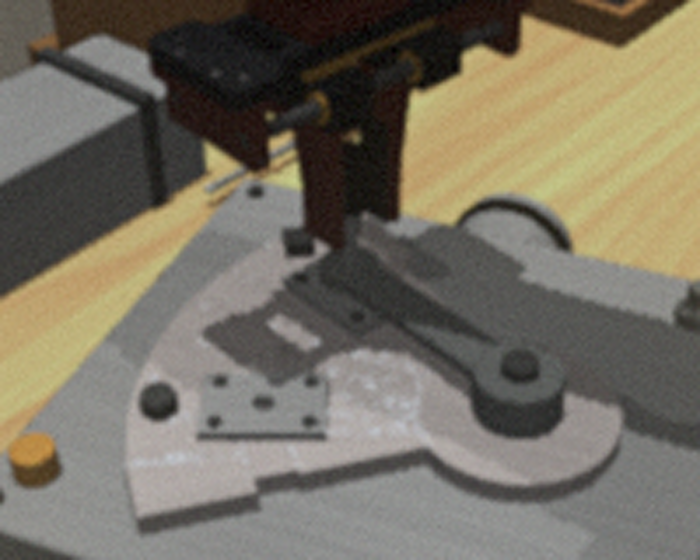

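>>> {"fn": "move_arm", "kwargs": {
  "linear": [
    [0, 0.0008, 0.001],
    [0, 0.0008, 0.003],
    [0, 0.0008, 0.0045],
    [0, 0.0008, 0.0055],
    [0, 0.0008, 0.0055]
  ],
  "rot": [
    [0, 0, 0.006],
    [0, 0, 0.006],
    [0, 0, 0.006],
    [0, 0, 0.006],
    [0, 0, 0.006]
  ],
  "claw": [20, 20, 20, 20, 20]
}}

```text
time_s: 7.18
ee_pos: [0.5868, -0.0177, 0.1454]
tool_rot: [0.997, -0.08, -0.001, 0.0]
wrist_force: [-4.7, 2.9, -10.4]
gripper_width: 0.313
grip_force: 35.0
```

>>> {"fn": "move_arm", "kwargs": {
  "linear": [
    [0, 0, 0.001],
    [0, 0, 0.002],
    [0, 0, 0.003],
    [0, 0, 0.003]
  ],
  "rot": [
    [0, 0, 0],
    [0, 0, 0],
    [0, 0, 0],
    [0, 0, 0]
  ],
  "claw": [20, 20, 20, 20]
}}

```text
time_s: 7.68
ee_pos: [0.5869, -0.0174, 0.1424]
tool_rot: [0.997, -0.08, -0.001, -0.0]
wrist_force: [-4.4, 4.0, -10.4]
gripper_width: 0.307
grip_force: 35.0
```

>>> {"fn": "move_arm", "kwargs": {
  "linear": [
    [0, 0, 0.002],
    [0, 0, 0.004],
    [0, 0, 0.006],
    [0, 0, 0.006]
  ],
  "rot": [
    [0, 0, 0],
    [0, 0, 0],
    [0, 0, 0],
    [0, 0, 0]
  ],
  "claw": [20, 20, 20, 20]
}}

```text
time_s: 8.18
ee_pos: [0.5869, -0.0174, 0.1365]
tool_rot: [0.997, -0.08, -0.001, -0.0]
wrist_force: [-4.9, 3.1, -9.7]
gripper_width: 0.307
grip_force: 35.0
```

>>> {"fn": "move_arm", "kwargs": {
  "linear": [
    [0, 0, 0.002],
    [0, 0, 0.0035],
    [0, 0, 0.0045],
    [0, 0, 0.0045]
  ],
  "rot": [
    [0, 0, 0],
    [0, 0, 0],
    [0, 0, 0],
    [0, 0, 0]
  ],
  "claw": [20, 20, 20, 20]
}}

```text
time_s: 8.68
ee_pos: [0.5869, -0.0174, 0.1321]
tool_rot: [0.997, -0.08, -0.001, -0.0]
wrist_force: [-5.4, 3.3, -8.3]
gripper_width: 0.308
grip_force: 35.0
```

>>> {"fn": "move_arm", "kwargs": {
  "linear": [
    [0, 0, 0],
    [0, 0, 0],
    [0, 0, 0],
    [0, 0, 0]
  ],
  "rot": [
    [0, 0, 0],
    [0, 0, 0],
    [0, 0, 0],
    [0, 0, 0]
  ],
  "claw": [34, 45, 60, 60]
}}

```text
time_s: 9.18
ee_pos: [0.5884, -0.0187, 0.1328]
tool_rot: [0.997, -0.081, 0.001, 0.0]
wrist_force: [-0.3, 0.1, -1.1]
gripper_width: 0.596
grip_force: 0.0
```

>>> {"fn": "move_arm", "kwargs": {
  "linear": [
    [0, 0, -0.01],
    [0, 0, -0.03],
    [0, 0, -0.07],
    [0, 0, -0.12],
    [-0.06, 0, -0.15],
    [-0.12, 0, -0.15],
    [-0.15, 0, -0.15],
    [-0.15, 0, -0.15],
    [-0.15, 0, -0.15]
  ],
  "rot": [
    [0, 0, 0],
    [0, 0, 0],
    [0, 0, 0],
    [0, 0, 0],
    [0, 0, 0],
    [0, 0, 0],
    [0, 0, 0],
    [0, 0, 0],
    [0, 0, 0]
  ],
  "claw": [60, 60, 60, 60, 60, 60, 60, 60, 60]
}}

```text
time_s: 10.3
ee_pos: [0.4406, 0.0058, 0.2829]
tool_rot: [0.997, -0.081, 0.001, 0.0]
wrist_force: [0.4, 0.0, 1.4]
gripper_width: 0.599
grip_force: 0.0
```

```bash
python3 - <<'E'
from h import *
import cv2
o=env.observe();print(o['ee_pos'],o['wrist_force'],o['time_s'])
H=np.array([.5874,-.0179])
for h in(.159,.174): print(h,proj('side',[*H,h]))
im=env.snapshot('side');cv2.imwrite('pics/s5.png',cv2.resize(im[100:260,150:350,::-1],None,fx=3.5,fy=3.5,interpolation=cv2.INTER_CUBIC))
E
```

```text
[0.44062164 0.00577156 0.28291624] [0.35529014 0.04081191 1.39093162] 10.3
0.159 [249.37439231 153.09473914]
0.174 [249.26001279 145.72489978]
```

View pics/s5.png

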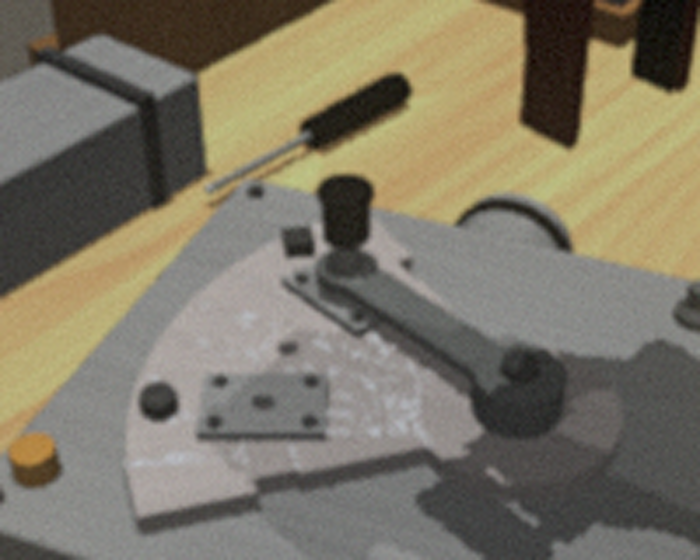

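The knob top is at about (345,187) in the crop, or (248.6,153.4) full frame. That matches the predicted home height (row 153.1, against 145.7 if it stood on the plate). I do a finer check against the starting picture before handing in.

```bash
python3 - <<'E'
from h import *
import cv2
a=cv2.imread('pics/side0.png');b=env.snapshot('side')[:,:,::-1]
def top(im,x0,x1,y0,y1):
    g=im[y0:y1,x0:x1].max(2).astype(float)<45
    n,l,s,c=cv2.connectedComponentsWithStats(g.astype(np.uint8)); i=1+np.argmax(s[1:,4])
    return s[i]+[x0,y0,0,0,0],c[i]+[x0,y0]
print(top(a,215,250,155,190),proj('side',[.583,.0357,.159]),proj('side',[.583,.0357,.145]))
print(top(b,235,265,140,174),proj('side',[.5874,-.0179,.159]),proj('side',[.5874,-.0179,.145]))
E
```

```text
(array([223, 164,  16,  22, 265]), array([230.58867925, 174.16603774])) [230.42780472 168.03011689] [230.79960411 174.86813621]
(array([242, 151,  14,  20, 221]), array([248.42986425, 159.98642534])) [249.37439231 153.09473914] [249.47823709 159.785791  ]
```

```bash
python3 -c "
from plant import env
print(env.job_done())"
```

```text
the job is handed in; nothing more can be done
None
```

The lever is now at the plate marked by the square stud, the pin appears fully home in that hole (knob height matches home to about 2 mm in the side view), and the gripper has let go and moved clear; job handed in at about 10 s.

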